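Shut and lock the medicine box

TASK

Lower the blue lid of the medicine box gently until it is fully shut, then push its sprung orange-winged stud in and turn it clockwise until it locks, and let go. Feel for how far the stud must go in and do not force it; leave everything else on the desk and in the box as it is.

Things in the scene. Friction and masses are not known exactly. Their poses are not given: they have to be found in the camera images.
- box: White steel medicine box fixed to the desk, 200 (x) by 220 (y) by 80 mm high without its lid, walls 4 mm; origin at the centre of its underside, z up, -x is its front. Lid hinged along the top of its far (+x) wall. Two loose vials stand inside.
- lid (a joint): Opening angle of the blue lid, rad: 0 fully shut, grows as it opens (1.5 fully open). The hinge is stiff: the lid stays at any angle and takes about 1 to 5 N at its front edge to move. The lid is 206 mm from hinge to front edge, 224 mm wide, 8 mm thick; shut, its top face is 88 mm above the desk.
- lid_hinge (a point): Point on the hinge line, mid-width, at the lid's underside; 100 mm behind (+x of) the box centre and 80 mm up. Its frame turns with the lid: -x runs along the lid to its front edge, z is the lid's outward normal, y the hinge axis.
- lid_pad (a point): A free spot on the lid's outer face near its front edge, good for pushing: 190 mm from the hinge line, 70 mm to the +y side of the stud. Frame as lid_hinge.
- plunger: The sliding part of the sprung stud, mid-width on the lid, 165 mm from the hinge line (35 mm behind the box front). Origin on the stud's axis, at the lid's outer face while not pressed; z is the axis, pointing out of the lid; does not turn with the stud. A spring pushes it out: about 5 N at rest, 0.4 N more per mm. Pressed too little, it will not turn.
- stud_axis (a point): Same place and frame as plunger; here for the push. The stud is free to turn once pushed in 4 to 13 mm: different on every box, not to be seen, only felt. 1.5 mm further is a firm rubber stop (about 15 N per mm). A total push of 14 to 20 N always rests on the stop and is right. Catch and stop are damaged if the stud loads them with over 25 N, pushing or pulling.
- stud (a joint): Turn of the stud, rad, from above: 0 unlocked (wing along the box's x), grows clockwise, end stop at 1.46. At about 1.40 its cross-pin stands under a groove: when the push is then eased, the stud springs out 4 to 5 mm into the groove and is locked. Stays at the angle it is left at. Must be at 0 while the lid is being shut.
- stud_flange (a point): On the stud's axis, on top of its round steel flange (38 mm across, 5 mm thick; face 25 mm above the lid when not pressed), where fingertips can rest to push. From it rises the orange wing to turn by: 34 mm long (its x), 11 mm thick (its y), 26 mm high. Its frame turns with the stud: x along the wing, z up the axis.
- vial_a: Glass vial with a blue cap, 28 mm across, 55 mm tall, standing in the box's +y compartment; a bystander, origin at the centre of its underside.
- vial_b: Glass vial with a red cap, 28 mm across, 55 mm tall, standing in the box's -y compartment; a bystander, origin at the centre of its underside.
- jar: Clear jar with a steel cap, 84 mm across, 100 mm tall; a bystander, origin at the centre of its underside.
- dish: Glass dish, 96 mm across, 28 mm tall; a bystander, origin at the centre of its underside.
- mug: White mug, 80 mm across, 95 mm tall; a bystander, origin at the centre of its underside.
- mouse: Grey computer mouse, 105 by 60 by 32 mm; a bystander, origin at the centre of its underside.
- knee_a: Cream knee-joint model on a red 80 mm square foot, 140 mm tall; a bystander, origin at the centre of its underside.
- knee_b: Another knee-joint model, alike, 140 mm tall; a bystander, origin at the centre of its underside.

How it is judged (in metres and radians):
On the way, in this order (a step that is already met when the one before it is completed fails the run):
1. the lid is fully shut, with the stud still unlocked (value of joint lid below 0.03 rad and value of joint stud below 0.3 rad), for 0.2 s.
2. with the lid shut, the stud is turned clockwise to its locking position (value of joint lid below 0.03 rad and value of joint stud above 1.3 rad), for 0.2 s.
At the end, for the whole second after the job is handed in: The lid is shut (within 0.03 rad), the stud is turned clockwise past 1.3 rad and stays there, locked and at rest, with the robot clear (all of step 2 and linear speed of plunger below 0.01 m/s); the robot touches nothing.
It fails at once if the stud is pushed or pulled against its stop or catch with over 25 N (contact force between plunger and box above 25 N).
It fails at once if the lid is slammed (over 3 rad/s) (velocity of joint lid below -3 rad/s).
It fails at once if a bystander is shifted by over 25 mm (distance of any of vial_a, vial_b, jar, dish, mug, mouse, knee_a, knee_b from where it was at the start of the episode above 0.025 m).
It also fails if it takes over 72 s, if anything falls off the work surface, if the arm or the gripper's body presses on something with over 40 N, if the wrist force passes 120 N, or if a joint passes its speed limit or range.

ROBOT

A 6-joint arm with a two-finger parallel gripper is mounted at the origin on the work surface. World frame = base frame: x ahead of the robot, y to its left, z up, the work surface at z = 0. Lengths are in m, angles in degrees, forces in N, time in s.
With the tool pointing down it reaches from about 0.35 to 0.875 m from the base axis. Payload 4.2 kg.
Tool frame: the origin (TCP) lies on the centre line of the jaws, within the pads' length; the fingertips stand 25 mm ahead of it and the grasp point (between the pads) lies 6 mm ahead of it; z points along the fingers, y is the line along which they close (so a half turn about z gives the same grasp; the last joint's range is limited). The gripper opens to 87 mm and grips with 3 to 60 N. Pads are 19 mm wide; open, the fingers measure 117 mm over their backs; the gripper's body (75 mm by 190 mm) begins 51 mm behind the grasp point.
Start: joints at [-61.272, 22.042, 0.453, 0, -68.411, -14.817], TCP at [0.15, -0.607, 0.224] pointing down, gripper open.
Joint ranges: [-179.83, 179.83], [-69.29, 118.12], [-61.27, 80.66], [-181.25, 117.63], [-171.15, -9.14], [-177.46, 177.46]. Speed limits (degrees/s): [159.86, 159.86, 180, 180, 180, 180].

INTERFACE

Orientations are given as a 3x3 rotation matrix whose columns are the frame's x, y, z axes.
In Python, from station import r gives the robot as it stands.
- The arm moves only by the tool move_arm, never from a script. Its argument "series" is a list of rows, each an object with "grip": the opening, from 0 (shut) to 1 (fully open); "xyz": the shift along the tool's x, y, z in mm, a list of three; "angular": the turn, a rotation vector about the tool's x, y, z in rad, a list of three. A call has 1 to 10 rows; each row is the pose to reach, as a shift and turn from the pose commanded when the call began, along the tool's axes at that moment; what a row does not reach only later rows make up. A row lasts 1/10 s, in which the tool goes at most 50 mm and 8.59 degrees, less where a joint would pass 70% of its speed; a pose out of reach is approached as far as the arm can. A call with a gripper value outside its range is refused whole. The fingers move at their own pace and stop on an object; the grip force is fixed at half the most. Time passes only in rows, so rows that repeat a pose let the fingers close. It gives the time, the measured TCP pose, the force, the opening and the grip force at its end, in the units of the state.
- r.sense(): the state, without advancing time (a new reading comes with each control period).
- r.capture(name): name is "scene" or "top"; returns a dict with "img" (384x512x3 uint8, red, green, blue), "camera_matrix" (3x3 intrinsics, pixels), "rvec" (rotation vector, rad) and "tvec" (3), from world to camera coordinates, as OpenCV has them. Camera axes: x right, y down, z forward; pixel columns grow to the right and rows downward; lengths in m; the calibration is good to about 2 mm. A picture is of the moment at which its call begins. There is no depth.
- r.finish_job(): hands the job in; it is judged then, once.
The state is a dict: "time_s": time; "joints": joint angles; "joint_velocities": joint speeds; "effort": joint torques, N m; "tcp_pos": TCP position; "ee_rot": TCP orientation; "wrist_force": force on the tool from outside, world axes, zero at the start; "moment": the same for the moment, N m; "gripper_width": opening from 0.0 (shut) to 1.0 (fully open); "gripper_force": force on a finger pad.
Only numpy, scipy, OpenCV 4.12 (cv2) and the standard library are available. Lean on these libraries where they do the work, as an engineer would, in place of code of your own. Each camera call takes 0.05 s, during which the arm holds its last target. There are 200 camera calls.

## Working session

There is one attempt and no reset: what is moved stays moved. The work goes in short steps, Python scripts to look and compute and a tool call to move; the robot and the scene stay as the last step left them, time stands still between calls to the robot, and variables do not carry over. Pictures are saved under pics/ and viewed, at most 10 in all, crops included, and the job is handed in when it is done.

Besides the shell and the picture viewer there is one more tool, called after "Request:" in YAML: its name, and indented under it one key for each argument. move_arm: Moves the arm, as the interface text tells. Its arguments: {"type":"object","properties":{"series":{"type":"array"}},"required":["series"]}

```bash
mkdir -p pics; ls; cat > h.py <<'E'
from station import r
import numpy as np, cv2
def cap(n,f=None):
    c=r.capture(n)
    if f: cv2.imwrite('pics/'+f,c['img'][:,:,::-1])
    return c
def proj(c,P):
    return cv2.projectPoints(np.float64(P).reshape(-1,1,3),np.float64(c['rvec']),np.float64(c['tvec']),np.float64(c['camera_matrix']),None)[0].reshape(-1,2)
def ray(c,uv):
    R=cv2.Rodrigues(np.float64(c['rvec']))[0];o=-R.T@np.float64(c['tvec']).ravel()
    d=R.T@np.linalg.inv(np.float64(c['camera_matrix']))@np.array([uv[0],uv[1],1.]);return o,d/np.linalg.norm(d)
def atz(c,uv,z):
    o,d=ray(c,uv);return o+d*(z-o[2])/d[2]
E
python3 - <<'E'
from h import *
a=cap('scene');b=cap('top')
cv2.imwrite('pics/s1.png',cv2.resize(a['img'][:,:,::-1],(800,600)));cv2.imwrite('pics/t1.png',cv2.resize(b['img'][:,:,::-1],(800,600)))
for c in(a,b): print(c['camera_matrix'],ray(c,(256,192)))
print(r.sense())
E
```

```text
pics
[[495.636414     0.         251.17204233]
 [  0.         495.636414   186.14222605]
 [  0.           0.           1.        ]] (array([ 1.14967991, -1.10807355,  0.93486557]), array([-0.41656703,  0.71999714, -0.55504597]))
[[373.67488646   0.         255.42845631]
 [  0.         373.67488646 192.7499609 ]
 [  0.           0.           1.        ]] (array([0.38001432, 0.00768114, 1.07959175]), array([ 0.1302993 , -0.0223785 , -0.99122212]))
{'time_s': 0.1, 'joints': array([-6.12735031e+01,  2.20869937e+01,  3.88886327e-01, -2.49173182e-02,
       -6.84125851e+01, -1.48155858e+01]), 'joint_velocities': array([-0.00989156, -0.10249156,  0.19740835,  0.13523155,  0.01611026,
        0.03832927]), 'effort': array([-3.25478604e-04, -3.91687953e+01,  1.87934482e+01,  4.23194423e+00,
        1.34244002e-02, -7.45159923e-05]), 'tcp_pos': array([ 0.15013589, -0.60615263,  0.22347204]), 'ee_rot': array([[-9.70709235e-01, -2.40256638e-01, -5.73919030e-04],
       [-2.40257301e-01,  9.70707403e-01,  1.88850055e-03],
       [ 1.03382661e-04,  1.97107316e-03, -9.99998052e-01]]), 'wrist_force': array([-0.25638252, -0.68285409, -0.11316124]), 'moment': array([-0.00088687, -0.01535428,  0.01211447]), 'gripper_force': 0.0, 'gripper_width': 0.9998475321466702}
```

View pics/s1.png

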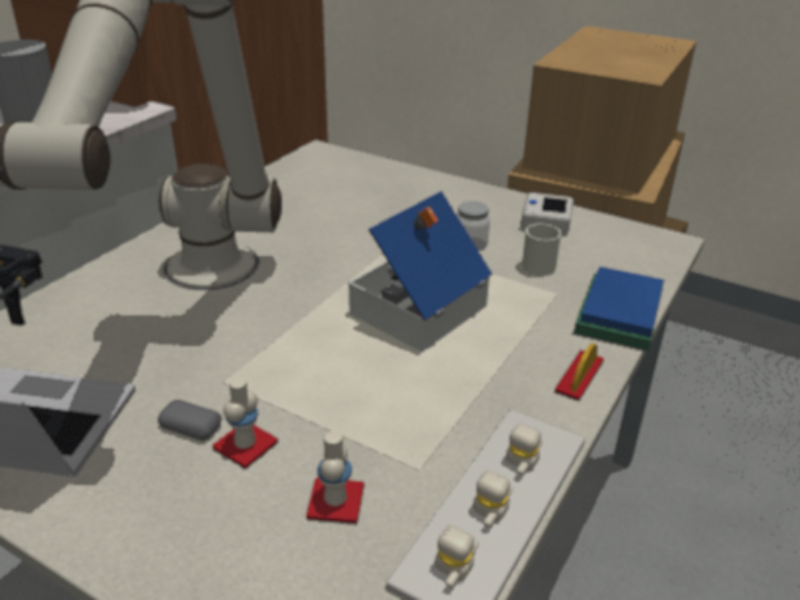

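View pics/t1.png

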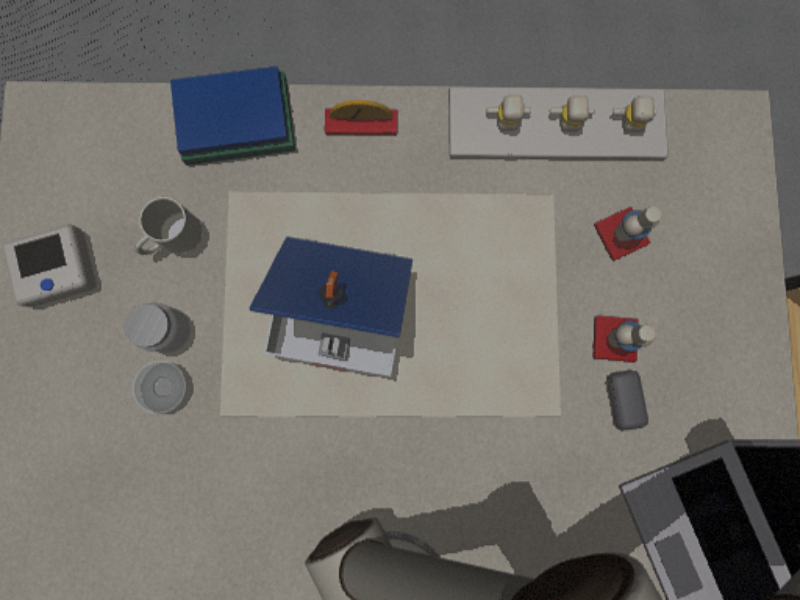

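```bash
python3 - <<'E'
from h import *
b=cv2.imread('pics/t1.png')
a=r.capture('scene')['img'];b=r.capture('top')['img']
t=cv2.resize(b[140:250,150:280],None,fx=6,fy=5.4,interpolation=2)[:,:,::-1]
s=cv2.resize(a[115:230,215:325],None,fx=6,fy=5.2,interpolation=2)[:,:,::-1]
cv2.imwrite('pics/tc.png',t[:600]);cv2.imwrite('pics/sc.png',s[:600])
E
```

```text
(no output)
```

View pics/tc.png

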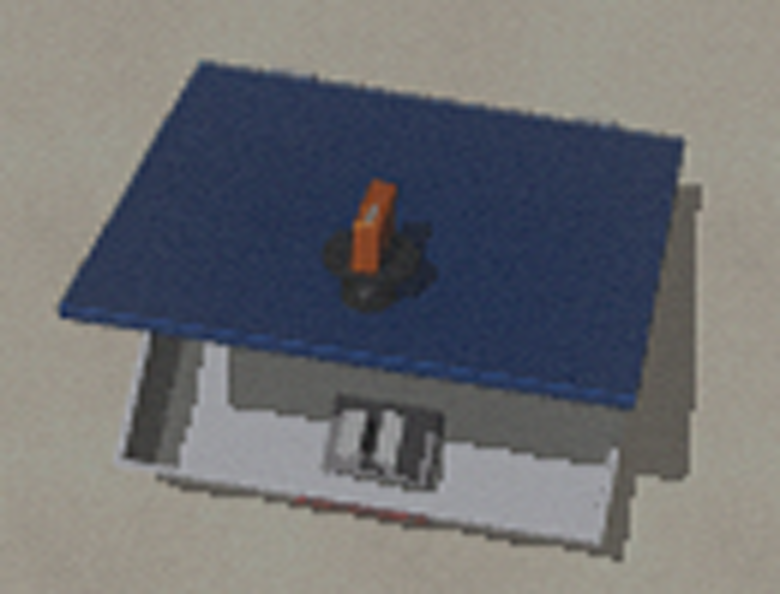

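View pics/sc.png

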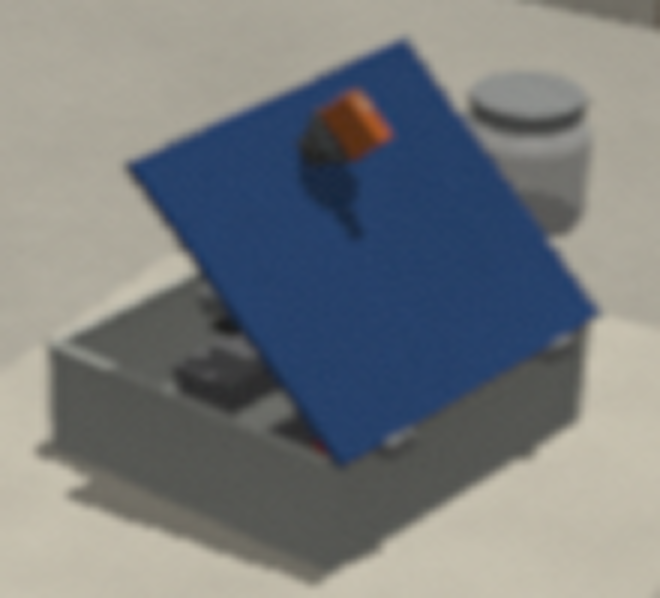

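```bash
cat > model.py <<'E'
from h import *
def box(p,P):
    x,y,w=p[:3];c,s=np.cos(w),np.sin(w);P=np.atleast_2d(P)
    return P@np.array([[c,s,0],[-s,c,0],[0,0,1]])+[x,y,0]
def lid(a,d,y,h): # d from hinge, y, height over underside -> box frame
    return [.1-d*np.cos(a)+h*np.sin(a),y,.08+d*np.sin(a)+h*np.cos(a)]
E
python3 - <<'E'
from model import *
from scipy.optimize import least_squares
a=cap('scene');b=cap('top')
T=lambda u,v:(150+u/6,140+v/5.4)
S=lambda u,v:(215+u/6,115+v/5.2)
W=.112
obs=[(b,T(203,62),lambda A:lid(A,0,W,.008)),(b,T(684,140),lambda A:lid(A,0,-W,.008)),(b,T(62,307),lambda A:lid(A,.206,W,.008)),(b,T(636,398),lambda A:lid(A,.206,-W,.008)),
(b,T(120,466),lambda A:[-.1,.11,.08]),(b,T(601,545),lambda A:[-.1,-.11,.08]),
(a,S(128,165),lambda A:lid(A,.206,-W,.008)),(a,S(407,40),lambda A:lid(A,.206,W,.008)),(a,S(345,465),lambda A:lid(A,0,-W,.008)),(a,S(598,315),lambda A:lid(A,0,W,.008)),(a,S(50,345),lambda A:[-.1,-.11,.08]),(a,S(318,582),lambda A:[.1,-.11,0])]
f=lambda p:np.concatenate([proj(c,box(p,g(p[3])))[0]-uv for c,uv,g in obs])
s=least_squares(f,[.5,.1,-.1,.8],loss='soft_l1')
print(s.x,np.round(s.fun.reshape(-1,2),1));p=s.x
for A in(p[3],0): print('stud',box(p,lid(A,.165,0,.008)),'pad',box(p,lid(A,.19,.07,.008)))
np.save('p.npy',p)
# known objects
print('jar',atz(b,(155/1.5625,325/1.5625),.1),'dish',atz(b,(161/1.5625,387/1.5625),.0),'mug',atz(b,(165/1.5625,220/1.5625),.095))
E
```

```text
[ 0.49983042  0.09001775 -0.17395523  0.78773743] [[-0.4 -0.9]
 [ 0.8 -0.9]
 [-0.5 -0.3]
 [ 0.9  0.2]
 [-0.8 -0.6]
 [ 0.6 -0.7]
 [-1.2 -1.5]
 [-1.1 -1.6]
 [-1.2 -0.2]
 [ 0.  -0.7]
 [-1.3 -0.6]
 [ 1.4 -0.9]]
stud [[0.48926305 0.09187476 0.20258883]] pad [[0.4840085  0.16387079 0.22030781]]
stud [[0.43581141 0.1012679  0.088     ]] pad [[0.42330426 0.17453843 0.088     ]]
jar [0.46525157 0.39441266 0.1       ] dish [0.36115194 0.4170059  0.        ] mug [0.64653505 0.38912516 0.095     ]
```

```bash
cat > go.py <<'E'
from model import *
from scipy.spatial.transform import Rotation as Ro
def rel(pos,yaw,p0=None,R0=None):
    "tool-frame shift (mm) and rotvec to a down pose with tool x at world yaw (deg)"
    s=r.sense();R0=s['ee_rot'] if R0 is None else R0;p0=s['tcp_pos'] if p0 is None else p0
    R=Ro.from_euler('z',yaw,degrees=True).as_matrix()@np.diag([1.,-1,-1])
    return np.round(R0.T@(np.array(pos)-p0)*1e3,1),np.round(Ro.from_matrix(R0.T@R).as_rotvec(),3)
E
python3 - <<'E'
from go import *
print(rel((.15,-.607,.33),-166),rel((.37,-.25,.33),-100),rel((.484,.164,.33),-10))
E
```

```text
(array([   0.3,   -0.4, -105.9]), array([ 0.001, -0.   , -0.002])) (array([-299. ,  293.3, -105.7]), array([ 1.000e-03,  0.000e+00, -1.154e+00])) (array([-509.2,  667.7, -105.5]), array([ 0.000e+00,  1.000e-03, -2.724e+00]))
```

Request:
move_arm:
  series:
    - {"grip": 0, "xyz": [0, 0, -50], "angular": [0, 0, 0]}
    - {"grip": 0, "xyz": [0, 0, -100], "angular": [0, 0, 0]}
    - {"grip": 0, "xyz": [-299, 293, -106], "angular": [0, 0, -1.154]}
    - {"grip": 0, "xyz": [-299, 293, -106], "angular": [0, 0, -1.154]}
    - {"grip": 0, "xyz": [-299, 293, -106], "angular": [0, 0, -1.154]}
    - {"grip": 0, "xyz": [-299, 293, -106], "angular": [0, 0, -1.154]}
    - {"grip": 0, "xyz": [-299, 293, -106], "angular": [0, 0, -1.154]}
    - {"grip": 0, "xyz": [-299, 293, -106], "angular": [0, 0, -1.154]}
    - {"grip": 0, "xyz": [-299, 293, -106], "angular": [0, 0, -1.154]}
    - {"grip": 0, "xyz": [-299, 293, -106], "angular": [0, 0, -1.154]}

```text
time_s: 1.3
tcp_pos: [0.3608, -0.2643, 0.3306]
ee_rot: [[-0.168, -0.986, 0.001], [-0.986, 0.168, -0.0], [0.0, -0.001, -1.0]]
wrist_force: [0.5, -1.5, 0.0]
gripper_width: 0.169
gripper_force: 0.0
```

```bash
python3 - <<'E'
from go import *
s=r.sense();print(s['tcp_pos'],s['joints'],s['wrist_force'],rel((.484,.164,.33),-10))
E
```

```text
[ 0.36075665 -0.2643495   0.33055375] [-1.52989856e+01  5.46716730e-01 -1.18226934e+01 -1.21216976e-03
 -7.75695916e+01  5.61420364e+00] [ 0.51694102 -1.5464445   0.04537432] (array([-443. ,  -49.4,    0.6]), array([-1.000e-03, -1.000e-03, -1.565e+00]))
```

Request:
move_arm:
  series:
    - {"grip": 0, "xyz": [-428, -40, 0], "angular": [0, 0, -1.57]}
    - {"grip": 0, "xyz": [-428, -40, 0], "angular": [0, 0, -1.57]}
    - {"grip": 0, "xyz": [-428, -40, 0], "angular": [0, 0, -1.57]}
    - {"grip": 0, "xyz": [-428, -40, 0], "angular": [0, 0, -1.57]}
    - {"grip": 0, "xyz": [-428, -40, 0], "angular": [0, 0, -1.57]}
    - {"grip": 0, "xyz": [-428, -40, 0], "angular": [0, 0, -1.57]}
    - {"grip": 0, "xyz": [-428, -40, 0], "angular": [0, 0, -1.57]}
    - {"grip": 0, "xyz": [-428, -40, 0], "angular": [0, 0, -1.57]}
    - {"grip": 0, "xyz": [-428, -40, 0], "angular": [0, 0, -1.57]}
    - {"grip": 0, "xyz": [-428, -40, 0], "angular": [0, 0, -1.57]}

```text
time_s: 2.3
tcp_pos: [0.4744, 0.1518, 0.3292]
ee_rot: [[0.973, -0.232, -0.001], [-0.232, -0.973, -0.0], [-0.001, 0.0, -1.0]]
wrist_force: [-0.2, -1.3, -1.0]
gripper_width: 0.005
gripper_force: 0.0
```

Request:
move_arm:
  series:
    - {"grip": 0, "xyz": [0, 0, 0], "angular": [0, 0, 0]}
    - {"grip": 0, "xyz": [0, 0, 0], "angular": [0, 0, 0]}

```text
time_s: 2.5
tcp_pos: [0.4736, 0.1482, 0.3302]
ee_rot: [[0.969, -0.245, -0.0], [-0.245, -0.969, -0.0], [-0.0, 0.0, -1.0]]
wrist_force: [-0.2, -0.7, 0.0]
gripper_width: 0.008
gripper_force: 0.0
```

```bash
python3 - <<'E'
from go import *
s=r.sense();print(s['tcp_pos'],s['joints'],s['wrist_force'],rel((.484,.164,.33),-10))
E
```

```text
[0.47357273 0.14815293 0.33017896] [ 3.61584170e+01  5.81843559e+00 -6.20264178e+00  5.89329993e-05
 -7.79878550e+01  3.96311442e+01] [-0.24735485 -0.67010244  0.02214677] (array([  6.2, -17.9,   0.2]), array([ 0.   ,  0.   , -0.073]))
```

Request:
move_arm:
  series:
    - {"grip": 0, "xyz": [16, -18.5, 20], "angular": [0, 0, -0.073]}
    - {"grip": 0, "xyz": [16, -18.5, 45], "angular": [0, 0, -0.073]}
    - {"grip": 0, "xyz": [16, -18.5, 65], "angular": [0, 0, -0.073]}
    - {"grip": 0, "xyz": [16, -18.5, 70], "angular": [0, 0, -0.073]}
    - {"grip": 0, "xyz": [16, -18.5, 70], "angular": [0, 0, -0.073]}

```text
time_s: 3.0
tcp_pos: [0.4936, 0.1616, 0.2601]
ee_rot: [[0.985, -0.173, -0.001], [-0.173, -0.985, -0.001], [-0.0, 0.001, -1.0]]
wrist_force: [0.7, 0.7, 0.7]
gripper_width: 0.007
gripper_force: 0.0
```

```bash
python3 - <<'E'
from go import *
s=r.sense();p=np.load('p.npy');print(s['tcp_pos'],s['wrist_force'])
for a in np.arange(.8,-.05,-.04):
    c=np.array(lid(a,.19,.07,.008))+[.0095,0,.025]
    print(round(a,2),*rel(box(p,c)[0],np.degrees(p[2])))
E
```

```text
[0.4936273  0.16161712 0.26013493] [0.71740726 0.71472468 0.68076223]
0.8 [ 1.4 -0.6 13.3] [0.001 0.    0.   ]
0.76 [-4.2 -0.6 18.4] [0.001 0.    0.   ]
0.72 [-9.6 -0.6 23.8] [0.001 0.    0.   ]
0.68 [-14.7  -0.6  29.4] [0.001 0.    0.   ]
0.64 [-19.6  -0.6  35.3] [0.001 0.    0.   ]
0.6 [-24.3  -0.6  41.3] [0.001 0.    0.   ]
0.56 [-28.7  -0.6  47.4] [0.001 0.    0.   ]
0.52 [-32.9  -0.6  53.8] [0.001 0.    0.   ]
0.48 [-36.8  -0.6  60.3] [0.001 0.    0.   ]
0.44 [-40.5  -0.6  67. ] [0.001 0.    0.   ]
0.4 [-43.9  -0.6  73.8] [0.001 0.    0.   ]
0.36 [-47.   -0.6  80.7] [0.001 0.    0.   ]
0.32 [-49.8  -0.6  87.8] [0.001 0.    0.   ]
0.28 [-52.3  -0.6  95. ] [0.001 0.    0.   ]
0.24 [-54.6  -0.6 102.2] [0.001 0.    0.   ]
0.2 [-56.6  -0.6 109.6] [0.001 0.    0.   ]
0.16 [-58.2  -0.7 117. ] [0.001 0.    0.   ]
0.12 [-59.6  -0.7 124.5] [0.001 0.    0.   ]
0.08 [-60.7  -0.7 132. ] [0.001 0.    0.   ]
0.04 [-61.5  -0.7 139.6] [0.001 0.    0.   ]
-0.0 [-61.9  -0.7 147.2] [0.001 0.    0.   ]
-0.04 [-62.1  -0.7 154.8] [0.001 0.    0.   ]
```

Request:
move_arm:
  series:
    - {"grip": 0, "xyz": [0, 0, 7], "angular": [0, 0, 0]}
    - {"grip": 0, "xyz": [0, 0, 12], "angular": [0, 0, 0]}
    - {"grip": 0, "xyz": [-1, 0, 16], "angular": [0, 0, 0]}
    - {"grip": 0, "xyz": [-4, 0, 19], "angular": [0, 0, 0]}
    - {"grip": 0, "xyz": [-10, 0, 24], "angular": [0, 0, 0]}
    - {"grip": 0, "xyz": [-15, 0, 30], "angular": [0, 0, 0]}
    - {"grip": 0, "xyz": [-20, 0, 36], "angular": [0, 0, 0]}
    - {"grip": 0, "xyz": [-24, 0, 42], "angular": [0, 0, 0]}
    - {"grip": 0, "xyz": [-29, 0, 48], "angular": [0, 0, 0]}
    - {"grip": 0, "xyz": [-33, 0, 54], "angular": [0, 0, 0]}

```text
time_s: 4.0
tcp_pos: [0.46, 0.1683, 0.2065]
ee_rot: [[0.985, -0.17, -0.001], [-0.17, -0.985, 0.0], [-0.001, -0.0, -1.0]]
wrist_force: [-3.8, 0.9, 6.1]
gripper_width: 0.003
gripper_force: 2.5
```

```bash
python3 - <<'E'
from go import *
s=r.sense();print(s['tcp_pos'],s['wrist_force'],s['moment'])
a=r.capture('top')['img'][130:240,140:290]
cv2.imwrite('pics/c2.png',cv2.resize(a,None,fx=4,fy=4)[:,:,::-1])
E
```

```text
[0.45998704 0.1682691  0.20651399] [-3.75983326  0.92097773  6.11524726] [ 0.17904313  1.27227453 -0.0111666 ]
```

View pics/c2.png

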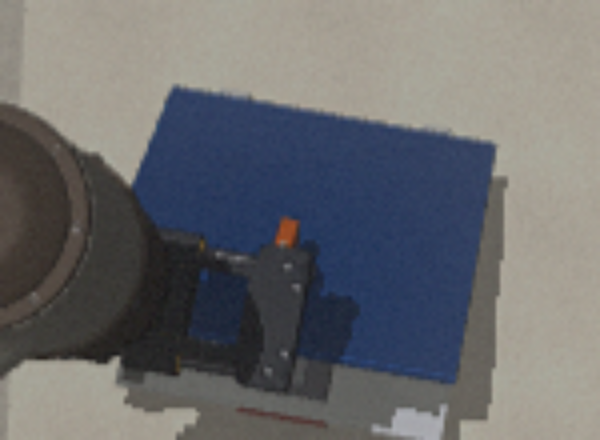

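Request:
move_arm:
  series:
    - {"grip": 0, "xyz": [-4, 0, 6.5], "angular": [0, 0, 0]}
    - {"grip": 0, "xyz": [-7.5, 0, 13], "angular": [0, 0, 0]}
    - {"grip": 0, "xyz": [-11, 0, 20], "angular": [0, 0, 0]}
    - {"grip": 0, "xyz": [-14, 0, 27], "angular": [0, 0, 0]}
    - {"grip": 0, "xyz": [-17, 0, 34], "angular": [0, 0, 0]}
    - {"grip": 0, "xyz": [-19.5, 0, 41], "angular": [0, 0, 0]}
    - {"grip": 0, "xyz": [-21.5, 0, 48], "angular": [0, 0, 0]}
    - {"grip": 0, "xyz": [-23.5, 0, 55.5], "angular": [0, 0, 0]}
    - {"grip": 0, "xyz": [-25, 0, 63], "angular": [0, 0, 0]}
    - {"grip": 0, "xyz": [-26.5, 0, 70], "angular": [0, 0, 0]}

```text
time_s: 5.05
tcp_pos: [0.4349, 0.1725, 0.1354]
ee_rot: [[0.985, -0.171, -0.0], [-0.171, -0.985, -0.0], [-0.0, 0.0, -1.0]]
wrist_force: [-1.2, 0.6, 1.9]
gripper_width: 0.002
gripper_force: 0.7
```

Request:
move_arm:
  series:
    - {"grip": 0, "xyz": [-1, 0, 5], "angular": [0, 0, 0]}
    - {"grip": 0, "xyz": [-2, 0, 10], "angular": [0, 0, 0]}
    - {"grip": 0, "xyz": [-2, 0, 15], "angular": [0, 0, 0]}
    - {"grip": 0, "xyz": [-2, 0, 18], "angular": [0, 0, 0]}
    - {"grip": 0, "xyz": [-2, 0, 20], "angular": [0, 0, 0]}

```text
time_s: 5.55
tcp_pos: [0.4331, 0.1729, 0.1159]
ee_rot: [[0.985, -0.171, -0.0], [-0.171, -0.985, -0.0], [-0.0, 0.0, -1.0]]
wrist_force: [-1.2, 0.1, 1.4]
gripper_width: 0.002
gripper_force: 0.7
```

Request:
move_arm:
  series:
    - {"grip": 0, "xyz": [0, 0, 1], "angular": [0, 0, 0]}
    - {"grip": 0, "xyz": [0, 0, 2], "angular": [0, 0, 0]}
    - {"grip": 0, "xyz": [0, 0, 3], "angular": [0, 0, 0]}
    - {"grip": 0, "xyz": [0, 0, 3], "angular": [0, 0, 0]}

```text
time_s: 5.95
tcp_pos: [0.4332, 0.173, 0.1131]
ee_rot: [[0.985, -0.171, 0.0], [-0.171, -0.985, 0.0], [0.0, -0.0, -1.0]]
wrist_force: [0.1, 0.1, 0.9]
gripper_width: 0.003
gripper_force: 0.2
```

Request:
move_arm:
  series:
    - {"grip": 0, "xyz": [0, 0, 0.7], "angular": [0, 0, 0]}
    - {"grip": 0, "xyz": [0, 0, 1], "angular": [0, 0, 0]}
    - {"grip": 0, "xyz": [0, 0, 1], "angular": [0, 0, 0]}

```text
time_s: 6.25
tcp_pos: [0.4332, 0.173, 0.1122]
ee_rot: [[0.985, -0.171, 0.0], [-0.171, -0.985, 0.0], [0.0, -0.0, -1.0]]
wrist_force: [0.2, -0.9, -0.2]
gripper_width: 0.005
gripper_force: 0.5
```

Request:
move_arm:
  series:
    - {"grip": 0, "xyz": [0, 0, 1], "angular": [0, 0, 0]}
    - {"grip": 0, "xyz": [0, 0, 1], "angular": [0, 0, 0]}
    - {"grip": 0, "xyz": [0, 0, 1], "angular": [0, 0, 0]}

```text
time_s: 6.55
tcp_pos: [0.4332, 0.173, 0.1111]
ee_rot: [[0.985, -0.171, 0.0], [-0.171, -0.985, 0.0], [0.0, -0.0, -1.0]]
wrist_force: [-0.1, -0.4, 0.7]
gripper_width: 0.004
gripper_force: 0.3
```

Request:
move_arm:
  series:
    - {"grip": 0, "xyz": [0, 0, 1], "angular": [0, 0, 0]}
    - {"grip": 0, "xyz": [0, 0, 1], "angular": [0, 0, 0]}
    - {"grip": 0, "xyz": [0, 0, 1], "angular": [0, 0, 0]}

```text
time_s: 6.85
tcp_pos: [0.4332, 0.173, 0.1101]
ee_rot: [[0.985, -0.171, 0.0], [-0.171, -0.985, 0.0], [0.0, -0.0, -1.0]]
wrist_force: [-0.5, 0.4, 1.0]
gripper_width: 0.006
gripper_force: 0.2
```

Request:
move_arm:
  series:
    - {"grip": 0, "xyz": [0, 0, 1], "angular": [0, 0, 0]}
    - {"grip": 0, "xyz": [0, 0, 1], "angular": [0, 0, 0]}
    - {"grip": 0, "xyz": [0, 0, 1], "angular": [0, 0, 0]}

```text
time_s: 7.15
tcp_pos: [0.4332, 0.1729, 0.1091]
ee_rot: [[0.985, -0.171, -0.0], [-0.171, -0.985, -0.0], [0.0, 0.0, -1.0]]
wrist_force: [-0.2, 0.1, 0.9]
gripper_width: 0.005
gripper_force: 0.2
```

```bash
python3 - <<'E'
from go import *
s=r.sense();print(s['tcp_pos'],s['wrist_force'],s['moment'])
a=r.capture('scene')['img'][100:230,195:345]
cv2.imwrite('pics/c3.png',cv2.resize(a,None,fx=4,fy=4)[:,:,::-1])
E
```

```text
[0.43318784 0.17294254 0.1091182 ] [-0.1952725   0.10798896  0.89568702] [0.02847862 0.14379165 0.00076813]
```

View pics/c3.png

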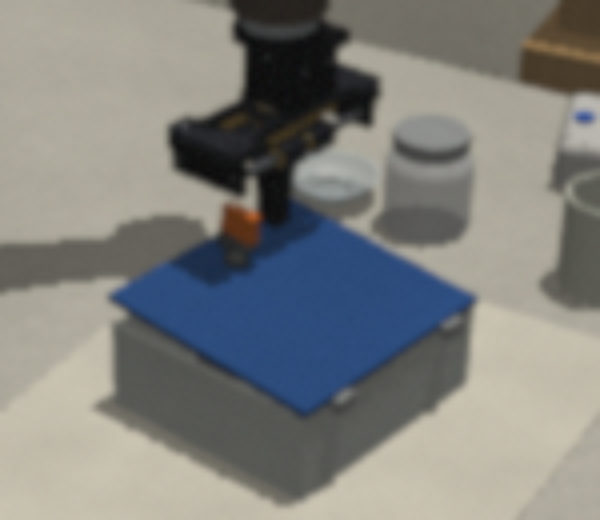

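Request:
move_arm:
  series:
    - {"grip": 0, "xyz": [0, 0, 1], "angular": [0, 0, 0]}
    - {"grip": 0, "xyz": [0, 0, 2], "angular": [0, 0, 0]}
    - {"grip": 0, "xyz": [0, 0, 2], "angular": [0, 0, 0]}

```text
time_s: 7.5
tcp_pos: [0.4331, 0.1729, 0.1071]
ee_rot: [[0.985, -0.171, -0.0], [-0.171, -0.985, -0.0], [-0.0, 0.0, -1.0]]
wrist_force: [0.1, 1.1, 0.0]
gripper_width: 0.007
gripper_force: 0.2
```

Request:
move_arm:
  series:
    - {"grip": 0, "xyz": [0, 0, 1], "angular": [0, 0, 0]}
    - {"grip": 0, "xyz": [0, 0, 1], "angular": [0, 0, 0]}
    - {"grip": 0, "xyz": [0, 0, 1], "angular": [0, 0, 0]}

```text
time_s: 7.8
tcp_pos: [0.4332, 0.1729, 0.1061]
ee_rot: [[0.985, -0.171, -0.0], [-0.171, -0.985, -0.0], [-0.0, 0.0, -1.0]]
wrist_force: [-0.9, 0.6, 0.6]
gripper_width: 0.002
gripper_force: 0.1
```

Request:
move_arm:
  series:
    - {"grip": 0, "xyz": [0, 0, 1], "angular": [0, 0, 0]}
    - {"grip": 0, "xyz": [0, 0, 2], "angular": [0, 0, 0]}
    - {"grip": 0, "xyz": [0, 0, 2], "angular": [0, 0, 0]}

```text
time_s: 8.1
tcp_pos: [0.4332, 0.173, 0.1041]
ee_rot: [[0.985, -0.171, -0.0], [-0.171, -0.985, -0.0], [-0.0, 0.0, -1.0]]
wrist_force: [-1.1, 0.6, 0.1]
gripper_width: 0.007
gripper_force: 0.2
```

Request:
move_arm:
  series:
    - {"grip": 0, "xyz": [0, 0, 1], "angular": [0, 0, 0]}
    - {"grip": 0, "xyz": [0, 0, 1], "angular": [0, 0, 0]}
    - {"grip": 0, "xyz": [0, 0, 1], "angular": [0, 0, 0]}

```text
time_s: 8.4
tcp_pos: [0.4332, 0.1729, 0.1031]
ee_rot: [[0.985, -0.171, 0.0], [-0.171, -0.985, -0.0], [0.0, 0.0, -1.0]]
wrist_force: [-1.2, -0.3, 0.5]
gripper_width: 0.004
gripper_force: 0.1
```

```bash
python3 - <<'E'
from go import *
s=r.sense();print(s['tcp_pos'],s['wrist_force'],s['moment'])
a=r.capture('scene')['img'][150:230,205:325]
cv2.imwrite('pics/c4.png',cv2.resize(a,None,fx=6,fy=6,interpolation=2)[:,:,::-1])
E
```

```text
[0.43321748 0.17294607 0.10310556] [-1.22565095 -0.33300643  0.4936315 ] [-0.09711993  0.12489677 -0.0229494 ]
```

View pics/c4.png

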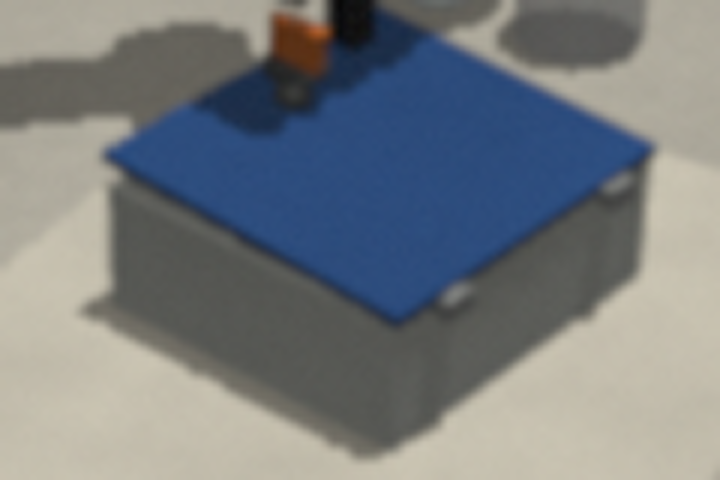

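```bash
python3 - <<'E'
from go import *
c=cap('scene');p=np.load('p.npy')
f=lambda q:np.round((proj(c,box(p,q))[0]-[205,150])*6)
for a in(0,.04,.08): print(a,f(lid(a,.206,-.112,.008)),f(lid(a,.206,-.112,0)))
print(f([-.1,-.11,.08]),f([-.1,-.11,0]),f(lid(0,0,-.112,.008)),f(lid(0,0,.112,.008)))
E
```

```text
0 [ 91. 169.] [ 92. 182.]
0.04 [ 92. 156.] [ 91. 169.]
0.08 [ 92. 144.] [ 92. 156.]
[102. 184.] [105. 307.] [389. 317.] [650. 142.]
```

```bash
python3 - <<'E'
from go import *
c=cap('scene');p=np.load('p.npy')
f=lambda q:np.round((proj(c,q)[0]-[205,150])*6)
for z in(.078,.088,.098,.108): print(z,f([.4332,.173,z]))
for a in (0,.04):
  print(a,[f(box(p,lid(a,.165,0,h))) for h in(.008,.033,.059)])
  print([f(box(p,lid(a,.206,y,.008))) for y in(0,.07,.112)])
t=cap('top');i=cv2.resize(t['img'][135:245,140:290],None,fx=5,fy=5,interpolation=2)[:,:,::-1];cv2.imwrite('pics/c5.png',i)
g=lambda q:np.round((proj(t,box(p,q))[0]-[140,135])*5)
for a in(0,.05): print([g(lid(a,d,y,.008)) for d in(0,.206) for y in (.112,-.112)])
E
```

```text
0.078 [347.  74.]
0.088 [348.  59.]
0.098 [348.  44.]
0.108 [348.  28.]
0 [array([286., 115.]), array([287.,  76.]), array([288.,  35.])]
[array([231.,  90.]), array([313.,  44.]), array([359.,  17.])]
0.04 [array([287., 106.]), array([289.,  67.]), array([291.,  26.])]
[array([232.,  78.]), array([313.,  32.]), array([360.,   5.])]
[array([214.,  87.]), array([622., 159.]), array([137., 463.]), array([556., 538.])]
[array([215.,  86.]), array([623., 159.]), array([133., 461.]), array([556., 537.])]
```

View pics/c5.png

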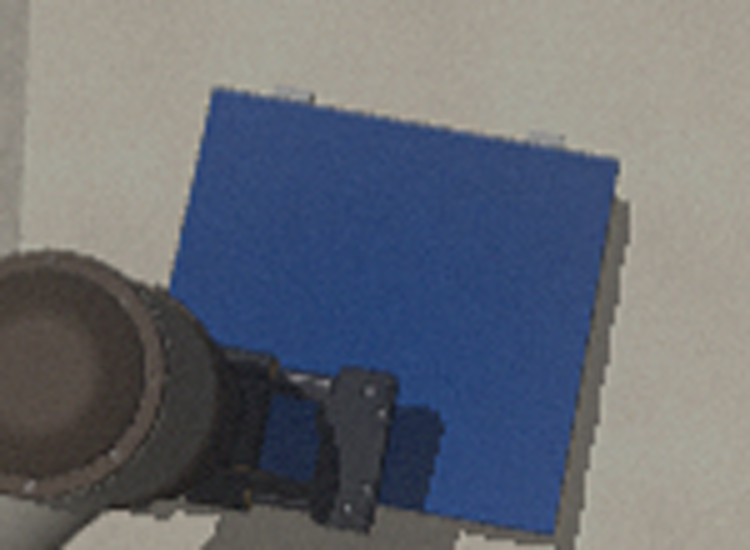

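```bash
python3 - <<'E'
from go import *
c=cap('scene');t=cap('top');p=np.load('p.npy')
for a in np.arange(.3,.8,.06): print(round(a,2),np.round((proj(t,box(p,lid(a,.206,-.112,.008)))[0]-[140,130])*4),np.array(lid(a,.19,0,.008))[2])
# scene at c3
for a in (0,.03,.06,.09): print(a,np.round((proj(c,box(p,lid(a,.206,-.112,.008)))[0]-[195,100])*4))
s=r.sense();print(s['joints'],s['effort'])
E
```

```text
0.3 [449. 432.] 0.14379153117865937
0.36 [450. 425.] 0.15441927891169058
0.42 [452. 416.] 0.16477919760381682
0.48 [454. 406.] 0.17483400273511604
0.54 [456. 395.] 0.18454750786500213
0.6 [459. 382.] 0.19388475486433415
0.66 [461. 369.] 0.20281213972693135
0.72 [464. 354.] 0.21129753350770702
0.78 [467. 338.] 0.21931039795217613
0 [101. 313.]
0.03 [101. 306.]
0.06 [101. 300.]
0.09 [102. 294.]
[ 4.17985935e+01  1.45043189e+01 -3.07883122e+01  2.19837413e-03
 -4.47039403e+01  3.83563633e+01] [ 9.09885275e-04 -2.77771461e+01  1.42470887e+01  3.15913215e+00
  7.73650082e-02 -4.42497844e-05]
```

Request:
move_arm:
  series:
    - {"grip": 0, "xyz": [0, 0, -20], "angular": [0, 0, 0]}
    - {"grip": 0, "xyz": [0, 0, -40], "angular": [0, 0, 0]}
    - {"grip": 0, "xyz": [0, 0, -40], "angular": [0, 0, 1.57]}
    - {"grip": 0, "xyz": [0, 0, -40], "angular": [0, 0, 1.57]}
    - {"grip": 0, "xyz": [0, 0, -40], "angular": [0, 0, 1.57]}
    - {"grip": 0, "xyz": [0, 0, -40], "angular": [0, 0, 1.57]}
    - {"grip": 0, "xyz": [0, 0, -40], "angular": [0, 0, 1.57]}
    - {"grip": 0, "xyz": [0, 0, -40], "angular": [0, 0, 1.57]}
    - {"grip": 0, "xyz": [0, 0, -40], "angular": [0, 0, 1.57]}
    - {"grip": 0, "xyz": [0, 0, -40], "angular": [0, 0, 1.57]}

```text
time_s: 9.7
tcp_pos: [0.4331, 0.1729, 0.1431]
ee_rot: [[0.192, -0.981, -0.0], [-0.981, -0.192, -0.0], [-0.0, 0.0, -1.0]]
wrist_force: [0.7, 0.4, 0.9]
gripper_width: 0.004
gripper_force: 0.0
```

Request:
move_arm:
  series:
    - {"grip": 0, "xyz": [0, 0, 0], "angular": [0, 0, 0.15]}
    - {"grip": 0, "xyz": [0, 0, 0], "angular": [0, 0, 0.3]}
    - {"grip": 0, "xyz": [0, 0, 0], "angular": [0, 0, 0.3]}

```text
time_s: 10.0
tcp_pos: [0.4331, 0.1729, 0.1431]
ee_rot: [[-0.101, -0.995, -0.0], [-0.995, 0.101, -0.0], [0.0, 0.0, -1.0]]
wrist_force: [0.1, 0.5, 0.9]
gripper_width: 0.008
gripper_force: 0.0
```

```bash
python3 - <<'E'
from go import *
s=r.sense();print(s['tcp_pos'],s['ee_rot'].round(3),s['wrist_force'],s['joints'])
print(rel(np.r_[.4332,.173,.118],-100))
a=r.capture('scene')['img'][100:220,205:325]
cv2.imwrite('pics/c6.png',cv2.resize(a,None,fx=5,fy=5,interpolation=2)[:,:,::-1])
E
```

```text
[0.43312304 0.17289542 0.14312575] [[-0.101 -0.995 -0.   ]
 [-0.995  0.101 -0.   ]
 [ 0.     0.    -1.   ]] [0.13309831 0.51764472 0.90896032] [ 4.17984468e+01  1.13719680e+01 -2.78501969e+01 -2.59603273e-03
 -5.07819686e+01 -4.75746394e+01]
(array([-0.1, -0.1, 25.1]), array([ 0.   , -0.   ,  0.074]))
```

View pics/c6.png

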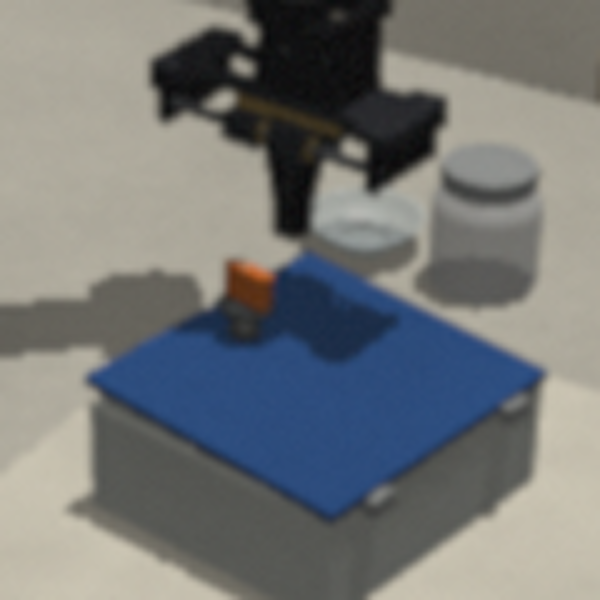

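Request:
move_arm:
  series:
    - {"grip": 0, "xyz": [0, 0, 15], "angular": [0, 0, 0.074]}
    - {"grip": 0, "xyz": [0, 0, 30], "angular": [0, 0, 0.074]}
    - {"grip": 0, "xyz": [0, 0, 40], "angular": [0, 0, 0.074]}
    - {"grip": 0, "xyz": [0, 0, 43], "angular": [0, 0, 0.074]}
    - {"grip": 0, "xyz": [0, 0, 45], "angular": [0, 0, 0.074]}
    - {"grip": 0, "xyz": [0, 0, 45], "angular": [0, 0, 0.074]}

```text
time_s: 10.65
tcp_pos: [0.4334, 0.1731, 0.0984]
ee_rot: [[-0.173, -0.985, 0.0], [-0.985, 0.173, 0.0], [-0.0, -0.0, -1.0]]
wrist_force: [0.6, 0.8, -0.2]
gripper_width: 0.001
gripper_force: 0.0
```

Request:
move_arm:
  series:
    - {"grip": 0, "xyz": [0, 0, 1], "angular": [0, 0, 0]}
    - {"grip": 0, "xyz": [0, 0, 2], "angular": [0, 0, 0]}
    - {"grip": 0, "xyz": [0, 0, 2], "angular": [0, 0, 0]}

```text
time_s: 10.95
tcp_pos: [0.4335, 0.1733, 0.0965]
ee_rot: [[-0.174, -0.985, 0.001], [-0.985, 0.174, 0.001], [-0.001, -0.001, -1.0]]
wrist_force: [0.2, 0.8, 1.2]
gripper_width: 0.002
gripper_force: 0.5
```

Request:
move_arm:
  series:
    - {"grip": 0, "xyz": [0, 0, 1], "angular": [0, 0, 0]}
    - {"grip": 0, "xyz": [0, 0, 2], "angular": [0, 0, 0]}
    - {"grip": 0, "xyz": [0, 0, 2], "angular": [0, 0, 0]}

```text
time_s: 11.25
tcp_pos: [0.4333, 0.1731, 0.0942]
ee_rot: [[-0.174, -0.985, 0.0], [-0.985, 0.174, 0.0], [-0.0, -0.0, -1.0]]
wrist_force: [0.5, 1.1, 0.8]
gripper_width: 0.007
gripper_force: 0.4
```

Request:
move_arm:
  series:
    - {"grip": 0, "xyz": [0, 0, 1], "angular": [0, 0, 0]}
    - {"grip": 0, "xyz": [0, 0, 1], "angular": [0, 0, 0]}
    - {"grip": 0, "xyz": [0, 0, 1], "angular": [0, 0, 0]}

```text
time_s: 11.55
tcp_pos: [0.4332, 0.1729, 0.0931]
ee_rot: [[-0.174, -0.985, -0.0], [-0.985, 0.174, -0.0], [0.0, 0.0, -1.0]]
wrist_force: [0.1, 0.5, 0.6]
gripper_width: 0.005
gripper_force: 0.3
```

Request:
move_arm:
  series:
    - {"grip": 0, "xyz": [0, 0, 1], "angular": [0, 0, 0]}
    - {"grip": 0, "xyz": [0, 0, 1], "angular": [0, 0, 0]}
    - {"grip": 0, "xyz": [0, 0, 1], "angular": [0, 0, 0]}

```text
time_s: 11.85
tcp_pos: [0.433, 0.1728, 0.092]
ee_rot: [[-0.174, -0.985, -0.0], [-0.985, 0.174, -0.0], [0.0, 0.0, -1.0]]
wrist_force: [0.2, -1.0, 0.3]
gripper_width: 0.001
gripper_force: 0.2
```

Request:
move_arm:
  series:
    - {"grip": 0, "xyz": [0, 0, 1], "angular": [0, 0, 0]}
    - {"grip": 0, "xyz": [0, 0, 1], "angular": [0, 0, 0]}
    - {"grip": 0, "xyz": [0, 0, 1], "angular": [0, 0, 0]}

```text
time_s: 12.15
tcp_pos: [0.433, 0.1728, 0.091]
ee_rot: [[-0.174, -0.985, -0.0], [-0.985, 0.174, -0.0], [0.0, 0.0, -1.0]]
wrist_force: [0.2, 0.2, 0.8]
gripper_width: 0.005
gripper_force: 0.1
```

Request:
move_arm:
  series:
    - {"grip": 0, "xyz": [0, 0, 1], "angular": [0, 0, 0]}
    - {"grip": 0, "xyz": [0, 0, 1], "angular": [0, 0, 0]}
    - {"grip": 0, "xyz": [0, 0, 1], "angular": [0, 0, 0]}

```text
time_s: 12.45
tcp_pos: [0.433, 0.1728, 0.0903]
ee_rot: [[-0.174, -0.985, -0.0], [-0.985, 0.174, -0.0], [0.0, 0.0, -1.0]]
wrist_force: [-1.9, 0.2, 3.3]
gripper_width: 0.005
gripper_force: 1.7
```

Request:
move_arm:
  series:
    - {"grip": 0, "xyz": [0, 0, 1], "angular": [0, 0, 0]}
    - {"grip": 0, "xyz": [0, 0, 1], "angular": [0, 0, 0]}
    - {"grip": 0, "xyz": [0, 0, 1], "angular": [0, 0, 0]}

```text
time_s: 12.75
tcp_pos: [0.4331, 0.1728, 0.0902]
ee_rot: [[-0.174, -0.985, 0.0], [-0.985, 0.174, -0.0], [0.0, -0.0, -1.0]]
wrist_force: [-4.8, -0.2, 11.4]
gripper_width: 0.005
gripper_force: 5.3
```

Request:
move_arm:
  series:
    - {"grip": 0, "xyz": [0, 0, 1], "angular": [0, 0, 0]}
    - {"grip": 0, "xyz": [0, 0, 1], "angular": [0, 0, 0]}
    - {"grip": 0, "xyz": [0, 0, 1], "angular": [0, 0, 0]}

```text
time_s: 13.05
tcp_pos: [0.4331, 0.1728, 0.0901]
ee_rot: [[-0.173, -0.985, 0.0], [-0.985, 0.173, -0.0], [0.0, -0.0, -1.0]]
wrist_force: [-7.0, 0.1, 18.0]
gripper_width: 0.005
gripper_force: 8.7
```

```bash
python3 - <<'E'
from go import *
s=r.sense();print(s['tcp_pos'],s['wrist_force'],s['moment'])
a=r.capture('scene')['img'][130:230,205:325]
cv2.imwrite('pics/c7.png',cv2.resize(a,None,fx=6,fy=6,interpolation=2)[:,:,::-1])
E
```

```text
[0.43305484 0.17284209 0.09013629] [-6.97599293  0.14346495 17.99814795] [-0.20841122  2.18213848 -0.01261295]
```

View pics/c7.png

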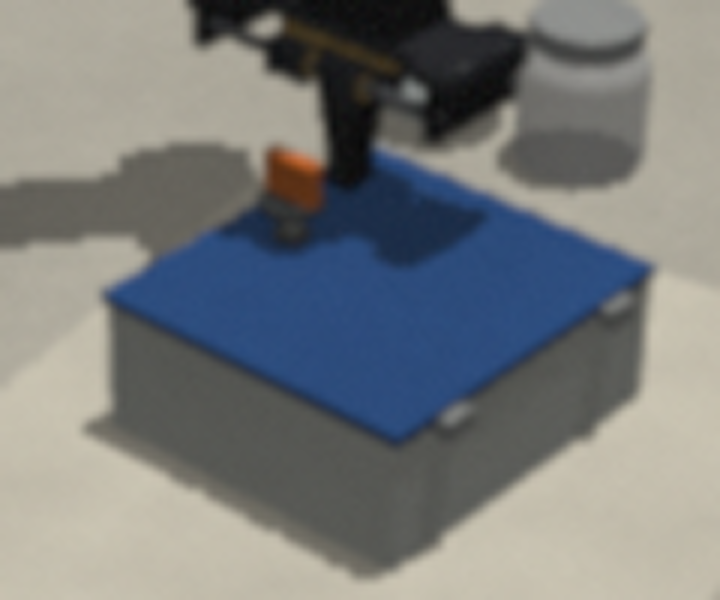

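Request:
move_arm:
  series:
    - {"grip": 0, "xyz": [0, 0, -3], "angular": [0, 0, 0]}
    - {"grip": 0, "xyz": [0, 0, -20], "angular": [0, 0, 0]}
    - {"grip": 0, "xyz": [0, 0, -50], "angular": [0, 0, 0]}
    - {"grip": 0, "xyz": [0, 0, -90], "angular": [0, 0, 0]}
    - {"grip": 0, "xyz": [0, 0, -100], "angular": [0, 0, -0.15]}
    - {"grip": 0, "xyz": [0, 0, -100], "angular": [0, 0, -0.3]}
    - {"grip": 0, "xyz": [0, 0, -100], "angular": [0, 0, -0.45]}
    - {"grip": 0.4, "xyz": [-40, 0, -100], "angular": [0, 0, -0.6]}
    - {"grip": 0.4, "xyz": [-40, 0, -100], "angular": [0, 0, -0.75]}
    - {"grip": 0.4, "xyz": [-40, 0, -100], "angular": [0, 0, -0.75]}

```text
time_s: 14.1
tcp_pos: [0.4401, 0.2129, 0.1876]
ee_rot: [[0.544, -0.839, -0.001], [-0.839, -0.544, -0.0], [-0.0, 0.001, -1.0]]
wrist_force: [-0.1, -0.2, -0.0]
gripper_width: 0.191
gripper_force: 0.0
```

```bash
python3 - <<'E'
from go import *
from scipy.optimize import least_squares
s=r.sense();p=np.load('p.npy');print(s['tcp_pos'],s['gripper_width'],s['ee_rot'].round(3).tolist())
obs=[]
for n in('scene','top'):
    c=cap(n);im=c['img'].astype(int);m=(im[...,0]>im[...,2]*1.8)&(im[...,0]>im[...,1]*1.5)&(im[...,0]>60)
    S=proj(c,box(p,lid(0,.165,0,.046)))[0];yy,xx=np.nonzero(m);k=np.hypot(xx-S[0],yy-S[1])<25;xx,yy=xx[k],yy[k]
    print(n,S,len(xx),xx.min(),xx.max(),yy.min(),yy.max());
    pts=np.c_[xx,yy];obs.append((c,pts.min(0)-.5,pts.max(0)+.5))
    if n=='top': print(cv2.minAreaRect(pts.astype(np.float32)))
# match wing cuboid bounding box
B=np.array([[i*.017,j*.0055,k] for i in(-1,1) for j in(-1,1) for k in(.113,.139)])
def f(q):
    o=[]
    for c,lo,hi in obs:
        P=proj(c,box([q[0],q[1],p[2]],B)); o+=[(P.min(0)+P.max(0))/2-(lo+hi)/2]
    return np.concatenate(o)
g=least_squares(f,box(p,lid(0,.165,0,.046))[0][:2]);print(g.x,g.fun)
E
```

```text
[0.44009608 0.21286331 0.18755697] 0.190985162153298 [[0.544, -0.839, -0.001], [-0.839, -0.544, -0.0], [-0.0, 0.001, -1.0]]
scene [252.90276374 159.2773021 ] 60 250 257 155 164
top [210.74887777 218.94516178] 29 207 212 213 226
((209.1216278076172, 219.270263671875), (4.274373531341553, 13.31631851196289), 9.462322235107422)
[0.43504999 0.10406564] [-0.31577629 -0.62606669  0.07964256 -0.33906072]
```

```bash
python3 - <<'E'
from go import *
print(rel((.435,.103,.188),np.degrees(-.174)))
E
```

```text
(array([89.1, 63. , -0.3]), array([ 0.001,  0.   , -0.825]))
```

Request:
move_arm:
  series:
    - {"grip": 0.26, "xyz": [30, 20, 0], "angular": [0, 0, -0.15]}
    - {"grip": 0.26, "xyz": [60, 42, 0], "angular": [0, 0, -0.3]}
    - {"grip": 0.26, "xyz": [89, 63, 0], "angular": [0, 0, -0.45]}
    - {"grip": 0.26, "xyz": [89, 63, 0], "angular": [0, 0, -0.6]}
    - {"grip": 0.26, "xyz": [89, 63, 0], "angular": [0, 0, -0.75]}
    - {"grip": 0.26, "xyz": [89, 63, 0], "angular": [0, 0, -0.825]}
    - {"grip": 0.26, "xyz": [89, 63, 0], "angular": [0, 0, -0.825]}
    - {"grip": 0.26, "xyz": [89, 63, 0], "angular": [0, 0, -0.825]}

```text
time_s: 15.0
tcp_pos: [0.4355, 0.103, 0.1881]
ee_rot: [[0.985, -0.173, -0.0], [-0.173, -0.985, 0.0], [-0.0, -0.0, -1.0]]
wrist_force: [0.2, 0.4, 0.3]
gripper_width: 0.261
gripper_force: 0.0
```

```bash
python3 - <<'E'
from go import *
s=r.sense();print(s['tcp_pos'],s['gripper_width'],s['joints'].round(1),rel((.435,.103,.188),np.degrees(-.174)))
E
```

```text
[0.4354591  0.10301071 0.18814243] 0.2606008512987831 [ 34.2   6.5 -26.4  -0.  -57.1  45.8] (array([-0.5,  0.1,  0.1]), array([-0.,  0., -0.]))
```

Request:
move_arm:
  series:
    - {"grip": 0.26, "xyz": [0, 0, 15], "angular": [0, 0, 0]}
    - {"grip": 0.26, "xyz": [0, 0, 30], "angular": [0, 0, 0]}
    - {"grip": 0.26, "xyz": [0, 0, 35], "angular": [0, 0, 0]}
    - {"grip": 0.26, "xyz": [0, 0, 40], "angular": [0, 0, 0]}
    - {"grip": 0.26, "xyz": [0, 0, 43], "angular": [0, 0, 0]}
    - {"grip": 0.26, "xyz": [0, 0, 46], "angular": [0, 0, 0]}
    - {"grip": 0.26, "xyz": [0, 0, 46], "angular": [0, 0, 0]}

```text
time_s: 15.7
tcp_pos: [0.4356, 0.1034, 0.1421]
ee_rot: [[0.985, -0.17, -0.0], [-0.17, -0.985, -0.0], [-0.0, 0.0, -1.0]]
wrist_force: [-0.9, -0.9, -0.1]
gripper_width: 0.26
gripper_force: 0.0
```

Request:
move_arm:
  series:
    - {"grip": 0.26, "xyz": [0, 0, 3], "angular": [0, 0, 0]}
    - {"grip": 0.26, "xyz": [0, 0, 6], "angular": [0, 0, 0]}
    - {"grip": 0.26, "xyz": [0, 0, 8], "angular": [0, 0, 0]}
    - {"grip": 0.26, "xyz": [0, 0, 8], "angular": [0, 0, 0]}

```text
time_s: 16.1
tcp_pos: [0.4355, 0.1033, 0.1339]
ee_rot: [[0.985, -0.17, -0.001], [-0.17, -0.985, -0.0], [-0.001, 0.0, -1.0]]
wrist_force: [0.2, -0.7, 0.4]
gripper_width: 0.26
gripper_force: 0.0
```

Request:
move_arm:
  series:
    - {"grip": 0.26, "xyz": [0, 0, 2], "angular": [0, 0, 0]}
    - {"grip": 0.26, "xyz": [0, 0, 4], "angular": [0, 0, 0]}
    - {"grip": 0.26, "xyz": [0, 0, 4], "angular": [0, 0, 0]}

```text
time_s: 16.4
tcp_pos: [0.4355, 0.1033, 0.1299]
ee_rot: [[0.985, -0.17, -0.001], [-0.17, -0.985, -0.0], [-0.001, 0.0, -1.0]]
wrist_force: [0.6, 0.3, -0.3]
gripper_width: 0.261
gripper_force: 0.0
```

Request:
move_arm:
  series:
    - {"grip": 0.26, "xyz": [0, 0, 2], "angular": [0, 0, 0]}
    - {"grip": 0.26, "xyz": [0, 0, 3], "angular": [0, 0, 0]}
    - {"grip": 0.26, "xyz": [0, 0, 3], "angular": [0, 0, 0]}

```text
time_s: 16.7
tcp_pos: [0.4355, 0.1033, 0.127]
ee_rot: [[0.985, -0.17, -0.0], [-0.17, -0.985, -0.0], [-0.0, 0.0, -1.0]]
wrist_force: [-0.0, -0.2, -0.8]
gripper_width: 0.255
gripper_force: 0.0
```

Request:
move_arm:
  series:
    - {"grip": 0.26, "xyz": [0, 0, 2], "angular": [0, 0, 0]}
    - {"grip": 0.26, "xyz": [0, 0, 3], "angular": [0, 0, 0]}
    - {"grip": 0.26, "xyz": [0, 0, 3], "angular": [0, 0, 0]}

```text
time_s: 17.0
tcp_pos: [0.4355, 0.1033, 0.124]
ee_rot: [[0.985, -0.17, -0.0], [-0.17, -0.985, -0.0], [-0.0, 0.0, -1.0]]
wrist_force: [0.3, 0.5, 0.7]
gripper_width: 0.262
gripper_force: 0.0
```

Request:
move_arm:
  series:
    - {"grip": 0, "xyz": [0, 0, 0], "angular": [0, 0, 0]}
    - {"grip": 0, "xyz": [0, 0, 0], "angular": [0, 0, 0]}
    - {"grip": 0, "xyz": [0, 0, 0], "angular": [0, 0, 0]}
    - {"grip": 0, "xyz": [0, 0, 0], "angular": [0, 0, 0]}
    - {"grip": 0, "xyz": [0, 0, 0], "angular": [0, 0, 0]}

```text
time_s: 17.5
tcp_pos: [0.4359, 0.1039, 0.1243]
ee_rot: [[0.985, -0.17, 0.001], [-0.17, -0.985, 0.001], [0.0, -0.001, -1.0]]
wrist_force: [-0.8, 3.8, 0.2]
gripper_width: 0.124
gripper_force: 30.0
```

```bash
python3 - <<'E'
from go import *
s=r.sense();print(s['tcp_pos'],s['wrist_force'],s['moment'],s['gripper_width'],s['gripper_force'],s['ee_rot'][:,1])
E
```

```text
[0.43587615 0.10385311 0.12427317] [-0.76033608  3.83297159  0.18728206] [ 0.86307816  0.30601969 -0.01118127] 0.12443777493095277 29.989279210567474 [-1.70005954e-01 -9.85442579e-01 -9.48364742e-04]
```

Request:
move_arm:
  series:
    - {"grip": 0, "xyz": [0, -0.5, 1], "angular": [0, 0, 0]}
    - {"grip": 0, "xyz": [0, -0.5, 2], "angular": [0, 0, 0]}
    - {"grip": 0, "xyz": [0, -0.5, 3], "angular": [0, 0, 0]}
    - {"grip": 0, "xyz": [0, -0.5, 3], "angular": [0, 0, 0]}

```text
time_s: 17.9
tcp_pos: [0.4359, 0.104, 0.1215]
ee_rot: [[0.985, -0.17, 0.001], [-0.17, -0.985, 0.0], [0.0, -0.0, -1.0]]
wrist_force: [-1.7, 2.2, 5.0]
gripper_width: 0.129
gripper_force: 30.0
```

Request:
move_arm:
  series:
    - {"grip": 0, "xyz": [0, 0, 1], "angular": [0, 0, 0]}
    - {"grip": 0, "xyz": [0, 0, 1.5], "angular": [0, 0, 0]}
    - {"grip": 0, "xyz": [0, 0, 1.5], "angular": [0, 0, 0]}

```text
time_s: 18.2
tcp_pos: [0.436, 0.1039, 0.12]
ee_rot: [[0.985, -0.17, 0.0], [-0.17, -0.985, 0.0], [0.0, -0.0, -1.0]]
wrist_force: [-1.5, 0.5, 6.3]
gripper_width: 0.122
gripper_force: 30.0
```

Request:
move_arm:
  series:
    - {"grip": 0, "xyz": [0, 0, 1], "angular": [0, 0, 0]}
    - {"grip": 0, "xyz": [0, 0, 1], "angular": [0, 0, 0]}
    - {"grip": 0, "xyz": [0, 0, 1], "angular": [0, 0, 0]}

```text
time_s: 18.5
tcp_pos: [0.436, 0.1039, 0.1191]
ee_rot: [[0.985, -0.17, 0.001], [-0.17, -0.985, 0.0], [0.001, -0.0, -1.0]]
wrist_force: [-1.9, 2.2, 6.1]
gripper_width: 0.123
gripper_force: 30.0
```

Request:
move_arm:
  series:
    - {"grip": 0, "xyz": [0, 0, 1], "angular": [0, 0, 0]}
    - {"grip": 0, "xyz": [0, 0, 1], "angular": [0, 0, 0]}
    - {"grip": 0, "xyz": [0, 0, 1], "angular": [0, 0, 0]}

```text
time_s: 18.8
tcp_pos: [0.436, 0.1039, 0.1182]
ee_rot: [[0.985, -0.17, 0.001], [-0.17, -0.985, 0.0], [0.001, -0.0, -1.0]]
wrist_force: [-2.4, 3.3, 7.2]
gripper_width: 0.122
gripper_force: 30.0
```

Request:
move_arm:
  series:
    - {"grip": 0, "xyz": [0, 0, 1], "angular": [0, 0, 0]}
    - {"grip": 0, "xyz": [0, 0, 1], "angular": [0, 0, 0]}
    - {"grip": 0, "xyz": [0, 0, 1], "angular": [0, 0, 0]}

```text
time_s: 19.1
tcp_pos: [0.436, 0.1039, 0.1177]
ee_rot: [[0.986, -0.17, 0.001], [-0.17, -0.986, 0.0], [0.001, -0.0, -1.0]]
wrist_force: [-4.4, 2.0, 9.8]
gripper_width: 0.119
gripper_force: 30.0
```

Request:
move_arm:
  series:
    - {"grip": 0, "xyz": [0, 0, 1], "angular": [0, 0, 0]}
    - {"grip": 0, "xyz": [0, 0, 1], "angular": [0, 0, 0]}
    - {"grip": 0, "xyz": [0, 0, 1], "angular": [0, 0, 0]}

```text
time_s: 19.4
tcp_pos: [0.4361, 0.104, 0.1174]
ee_rot: [[0.986, -0.169, 0.001], [-0.169, -0.986, -0.0], [0.001, -0.0, -1.0]]
wrist_force: [-4.9, 2.1, 15.8]
gripper_width: 0.124
gripper_force: 30.0
```

Request:
move_arm:
  series:
    - {"grip": 0, "xyz": [0, 0, 0], "angular": [0, 0, 0.1]}
    - {"grip": 0, "xyz": [0, 0, 0], "angular": [0, 0, 0.2]}
    - {"grip": 0, "xyz": [0, 0, 0], "angular": [0, 0, 0.3]}
    - {"grip": 0, "xyz": [0, 0, 0], "angular": [0, 0, 0.3]}

```text
time_s: 19.8
tcp_pos: [0.4361, 0.104, 0.1174]
ee_rot: [[0.891, -0.454, 0.001], [-0.454, -0.891, 0.0], [0.001, -0.001, -1.0]]
wrist_force: [-5.3, 2.5, 14.6]
gripper_width: 0.124
gripper_force: 30.0
```

```bash
python3 - <<'E'
from go import *
s=r.sense();print(s['tcp_pos'],s['wrist_force'],s['moment'],s['gripper_width'],s['joints'].round(1))
E
```

```text
[0.43611686 0.10404622 0.11738041] [-5.33678225  2.46980101 14.63462034] [0.61296966 2.00061552 0.03709309] 0.12442632117353139 [ 34.3  11.7 -32.2   0.  -46.1  28.6]
```

Request:
move_arm:
  series:
    - {"grip": 0, "xyz": [0, 0, 0], "angular": [0, 0, 0.13]}
    - {"grip": 0, "xyz": [0, 0, 0], "angular": [0, 0, 0.26]}
    - {"grip": 0, "xyz": [0, 0, 0], "angular": [0, 0, 0.39]}
    - {"grip": 0, "xyz": [0, 0, 0], "angular": [0, 0, 0.52]}
    - {"grip": 0, "xyz": [0, 0, 0], "angular": [0, 0, 0.65]}
    - {"grip": 0, "xyz": [0, 0, 0], "angular": [0, 0, 0.78]}
    - {"grip": 0, "xyz": [0, 0, 0], "angular": [0, 0, 0.9]}
    - {"grip": 0, "xyz": [0, 0, 0], "angular": [0, 0, 1.0]}
    - {"grip": 0, "xyz": [0, 0, 0], "angular": [0, 0, 1.0]}

```text
time_s: 20.7
tcp_pos: [0.4364, 0.1043, 0.1174]
ee_rot: [[0.099, -0.995, 0.002], [-0.995, -0.099, 0.001], [-0.0, -0.002, -1.0]]
wrist_force: [-4.9, 3.1, 14.9]
gripper_width: 0.123
gripper_force: 30.0
```

Request:
move_arm:
  series:
    - {"grip": 0, "xyz": [0, 0, 0], "angular": [0, 0, 0.06]}
    - {"grip": 0, "xyz": [0, 0, 0], "angular": [0, 0, 0.11]}
    - {"grip": 0, "xyz": [0, 0, 0], "angular": [0, 0, 0.11]}

```text
time_s: 21.0
tcp_pos: [0.4364, 0.1043, 0.1174]
ee_rot: [[-0.01, -1.0, 0.002], [-1.0, 0.01, 0.001], [-0.001, -0.002, -1.0]]
wrist_force: [-4.4, 3.5, 14.1]
gripper_width: 0.123
gripper_force: 30.0
```

```bash
python3 - <<'E'
from go import *
s=r.sense();print(s['tcp_pos'],s['wrist_force'],s['moment'],s['gripper_width'],np.degrees(np.arctan2(s['ee_rot'][1,0],s['ee_rot'][0,0])))
E
```

```text
[0.43641031 0.10433497 0.11742875] [-4.37811022  3.52561354 14.09965402] [ 0.91563507  1.76087228 -0.04239887] 0.12251378715126036 -90.5690039805496
```

Request:
move_arm:
  series:
    - {"grip": 0, "xyz": [0, 0, -1], "angular": [0, 0, 0]}
    - {"grip": 0, "xyz": [0, 0, -2], "angular": [0, 0, 0]}
    - {"grip": 0, "xyz": [0, 0, -3], "angular": [0, 0, 0]}
    - {"grip": 0, "xyz": [0, 0, -3], "angular": [0, 0, 0]}

```text
time_s: 21.4
tcp_pos: [0.4363, 0.1043, 0.1194]
ee_rot: [[-0.01, -1.0, 0.001], [-1.0, 0.01, 0.001], [-0.001, -0.001, -1.0]]
wrist_force: [-1.6, 2.4, 6.6]
gripper_width: 0.122
gripper_force: 30.0
```

Request:
move_arm:
  series:
    - {"grip": 0, "xyz": [0, 0, -1], "angular": [0, 0, 0]}
    - {"grip": 0, "xyz": [0, 0, -1], "angular": [0, 0, 0]}

```text
time_s: 21.6
tcp_pos: [0.4363, 0.1043, 0.1203]
ee_rot: [[-0.01, -1.0, 0.001], [-1.0, 0.01, 0.001], [-0.001, -0.001, -1.0]]
wrist_force: [-2.8, 2.4, 6.2]
gripper_width: 0.123
gripper_force: 30.0
```

Request:
move_arm:
  series:
    - {"grip": 0, "xyz": [0, 0, -1], "angular": [0, 0, 0]}
    - {"grip": 0, "xyz": [0, 0, -1], "angular": [0, 0, 0]}

```text
time_s: 21.8
tcp_pos: [0.4363, 0.1043, 0.1213]
ee_rot: [[-0.01, -1.0, 0.001], [-1.0, 0.01, 0.001], [-0.001, -0.001, -1.0]]
wrist_force: [-2.3, 2.2, 5.3]
gripper_width: 0.126
gripper_force: 30.0
```

Request:
move_arm:
  series:
    - {"grip": 0, "xyz": [0, 0, -0.7], "angular": [0, 0, 0]}
    - {"grip": 0, "xyz": [0, 0, -0.7], "angular": [0, 0, 0]}

```text
time_s: 22.0
tcp_pos: [0.4362, 0.1043, 0.1219]
ee_rot: [[-0.01, -1.0, 0.001], [-1.0, 0.01, 0.001], [-0.001, -0.001, -1.0]]
wrist_force: [-1.4, 3.0, 5.0]
gripper_width: 0.121
gripper_force: 30.0
```

Request:
move_arm:
  series:
    - {"grip": 0, "xyz": [0, 0, -0.7], "angular": [0, 0, 0]}
    - {"grip": 0, "xyz": [0, 0, -0.7], "angular": [0, 0, 0]}

```text
time_s: 22.2
tcp_pos: [0.4362, 0.1043, 0.1225]
ee_rot: [[-0.01, -1.0, 0.001], [-1.0, 0.01, 0.001], [-0.001, -0.001, -1.0]]
wrist_force: [-1.0, 2.7, 4.6]
gripper_width: 0.124
gripper_force: 30.0
```

Request:
move_arm:
  series:
    - {"grip": 0, "xyz": [0, 0, -0.6], "angular": [0, 0, 0]}
    - {"grip": 0, "xyz": [0, 0, -0.6], "angular": [0, 0, 0]}

```text
time_s: 22.4
tcp_pos: [0.4362, 0.1043, 0.1227]
ee_rot: [[-0.01, -1.0, 0.001], [-1.0, 0.01, 0.001], [-0.001, -0.001, -1.0]]
wrist_force: [-1.0, 4.5, 3.2]
gripper_width: 0.124
gripper_force: 30.0
```

Request:
move_arm:
  series:
    - {"grip": 0, "xyz": [0, 0, -0.4], "angular": [0, 0, 0]}
    - {"grip": 0.26, "xyz": [0, 0, -0.4], "angular": [0, 0, 0]}
    - {"grip": 0.26, "xyz": [0, 0, -0.4], "angular": [0, 0, 0]}
    - {"grip": 0.26, "xyz": [0, 0, -0.4], "angular": [0, 0, 0]}
    - {"grip": 0.26, "xyz": [0, 0, -0.4], "angular": [0, 0, 0]}

```text
time_s: 22.9
tcp_pos: [0.4353, 0.1033, 0.1228]
ee_rot: [[-0.01, -1.0, -0.001], [-1.0, 0.01, -0.001], [0.001, 0.001, -1.0]]
wrist_force: [0.1, -0.8, 0.2]
gripper_width: 0.254
gripper_force: 0.0
```

Request:
move_arm:
  series:
    - {"grip": 0.26, "xyz": [0, 0, -2], "angular": [0, 0, 0]}
    - {"grip": 0.26, "xyz": [0, 0, -6], "angular": [0, 0, 0]}
    - {"grip": 0.26, "xyz": [0, 0, -15], "angular": [0, 0, 0]}
    - {"grip": 0.26, "xyz": [0, 0, -40], "angular": [0, 0, 0]}
    - {"grip": 0.26, "xyz": [0, 0, -80], "angular": [0, 0, 0]}
    - {"grip": 0.26, "xyz": [-50, 0, -100], "angular": [0, 0, 0]}
    - {"grip": 0.26, "xyz": [-100, 0, -100], "angular": [0, 0, 0]}
    - {"grip": 0.26, "xyz": [-120, 0, -100], "angular": [0, 0, 0]}
    - {"grip": 0.26, "xyz": [-120, 0, -100], "angular": [0, 0, 0]}

```text
time_s: 23.8
tcp_pos: [0.4373, 0.2266, 0.224]
ee_rot: [[-0.006, -1.0, 0.001], [-1.0, 0.006, 0.001], [-0.001, -0.001, -1.0]]
wrist_force: [-0.5, -0.2, -0.3]
gripper_width: 0.26
gripper_force: 0.0
```

```bash
python3 - <<'E'
from go import *
s=r.sense();p=np.load('p.npy');print(s['tcp_pos'],s['wrist_force'],s['gripper_width'])
for n in('scene','top'):
    c=cap(n);im=c['img'].astype(int);m=(im[...,0]>im[...,2]*1.8)&(im[...,0]>im[...,1]*1.5)&(im[...,0]>60)
    S=proj(c,box(p,lid(0,.165,0,.046)))[0];yy,xx=np.nonzero(m);k=np.hypot(xx-S[0],yy-S[1])<25;pts=np.c_[xx,yy][k].astype(np.float32)
    print(n,len(pts),pts.min(0),pts.max(0),cv2.minAreaRect(pts))
    B=np.array([[i*.017,j*.0055,k] for i in(-1,1) for j in(-1,1) for k in(.113,.139)])
    for a in(0,1.2,1.4): 
        for dz in(0,-.003):
            q=proj(c,box([.4362,.1043,p[2]-a],B+[0,0,dz]));print(a,dz,q.min(0).round(1),q.max(0).round(1))
    b=cv2.inRange(c['img'],(0,0,60),(60,90,255));
    cs=max(cv2.findContours(b[130:240,140:300].copy(),cv2.RETR_EXTERNAL,2)[0],key=cv2.contourArea);print('lid',cv2.boundingRect(cs))
E
```

```text
[0.43725431 0.22663327 0.22395443] [-0.51468943 -0.20521199 -0.28382023] 0.260233004434724
scene 48 [250. 156.] [256. 164.] ((253.0, 160.0), (8.0, 6.0), 90.0)
0 0 [248.4 153.1] [258.6 164.8]
0 -0.003 [248.4 153.9] [258.6 165.6]
1.2 0 [250.1 152.8] [256.9 165.1]
1.2 -0.003 [250.1 153.6] [256.8 165.9]
1.4 0 [249.3 152.9] [257.7 165. ]
1.4 -0.003 [249.3 153.6] [257.6 165.8]
lid (83, 25, 77, 50)
top 35 [203. 217.] [215. 221.] ((209.0, 219.0), (4.0, 12.0), 90.0)
0 0 [205.6 211.4] [213.4 226. ]
0 -0.003 [205.7 211.5] [213.5 226. ]
1.2 0 [202. 215.] [216.9 222.5]
1.2 -0.003 [202.1 215.1] [217.  222.5]
1.4 0 [202.2 216.3] [216.7 221.3]
1.4 -0.003 [202.3 216.3] [216.8 221.3]
lid (28, 24, 95, 86)
```

```bash
python3 -c "
from station import r
print(r.finish_job())"
```

```text
the job is handed in; nothing more can be done
None
```

I shut the lid and pushed the stud in to its stop at about 16 N. I then turned it about 1.41 rad clockwise, eased it out about 5 mm into its groove, let go and handed the job in; the final image check showed the wing at the locked angle, but no verdict came back.

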